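# Present the notched test panel to the code reader

### The job

One of the three tape test panels standing in the rack has a corner notch, which marks its frosted, labelled end. Pull that panel out, tip it so that its label looks up at the code reader, stand its long edge on the ledge of the sloping reading channel and slide it, notched end first, until the notch is fully home round the corner key and the spring switch is pressed in. Finish while still holding the panel there (do not let go), and leave the two plain panels standing in the rack and the other things where they lie.

Things in the scene. Friction and masses are not known exactly. Their poses are not given: they have to be found in the camera images.
- panel: Notched aluminium test panel, 100 mm long (x), 8 thick (y), 65 high (z), 0.10 to 0.21 kg, upright in a rack slot. Origin: middle of its lower long edge; z up. The frosted end is at x = -50 mm. The +y face is the label face, the -y face is bare: seen from the label side the notch is at the top right. Pinch it by its two faces at the middle of the upper edge.
- panel_notch (a point): Middle of the notch, (-44, 0, 59) mm in the panel's frame: a 12 x 12 mm square cut out of the panel's upper corner at the frosted end (x -50 to -38, z 53 to 65 mm), right through its thickness. No other panel has one.
- panel_label (a point): Middle of the white paper label (20 x 36 mm, small bar code) on the panel's +y face, at (-35.5, +4, 30) mm in its frame; round it the face is matt (frosted) from x = -49 to -22 mm.
- rack: Grey storage rack, fixed, 122 x 138 mm, at any yaw. Origin: centre of its underside, on the table. Three slots 12 mm wide run along its x at y = -48, 0 and +48 mm, floor 8 mm above the table, teeth to 32 mm above the table. Panels stand with their x and z along the rack's x and z, upper edge 73 mm above the table.
- blank_a: Plain aluminium panel in another slot, 100 x 8 x 65 mm, no notch and no label; origin and axes as for the notched panel. To be left standing.
- blank_b: A second plain panel, the same.
- station: Code reading station, fixed: 8 mm foot plate with the sloping channel and, on a post 0.20 m high, a code reader that looks square at the slope from 100 mm. Origin on the table right under the nest's origin; +x is the horizontal direction to which the slope, and the label of a panel lying in it, looks.
- nest: The station's channel, sloping 45 degrees. Its frame is the panel's frame when fully home. Origin 45 mm above the table; +y: the slope's normal, up at 45 degrees to the reader; +z: up the slope; x: level along the channel. Ledge: plane z = 0, x -60 to +75 mm, 4 mm lip at y = 8 mm. Back plate: plane y = -4 mm, only z 0 to 28 mm, so a finger fits behind the panel above it. The +x end is open.
- key (a point): Middle of the corner key, (-46, 0, 64) mm in the nest's frame: a steel block over x -50 to -42, y -6 to +6, z 56 to 72 mm, on the cheek that closes the channel at x = -50.5 mm. The panel, slid to -x, gets home against the cheek only with its notch round the key; any other way it stops 8 mm short.
- read_spot (a point): Where the middle of the label is when the panel is home: (-35.5, +4, 30) mm in the nest's frame.
- switch (a joint): Travel of the spring presence switch, a 7 mm steel pin standing out of the cheek along the channel at y = 0, z = 26 mm of the nest: 0 = out (tip at nest x = -43 mm), 0.007 m = right in (tip at x = -50 mm, panel home). Spring force 2 N at first touch, 5 N right in; it pushes the panel back if let go. It counts as pressed beyond 0.004 m.
- hex_key_6: Loose hex key, 88 mm; bystander. Origin at the centre of its underside.
- hex_key_5: Loose hex key, 77 mm; bystander. Origin at the centre of its underside.
- marker: Loose marker pen, 120 mm; bystander. Origin at the centre of its underside.

How it is judged:
On the way, in this order (a step that is already met when the one before it is completed fails the run):
1. the notched panel is lifted clear of the rack in the fingers (z of panel in the frame of rack above 0.035 m and contact force between the fingers and panel above 1 N), for 0.1 s.
2. the panel is tipped label up over the station, with the switch still free (angle between panel's own y axis and vertical below 0.96 rad and distance between panel_label and read_spot below 0.15 m and value of joint switch below 0.001 m and contact force between the fingers and panel above 1 N), for 0.1 s.
At the end, for the whole second after the job is handed in: Fingers hold the notched panel (over 2 N) at rest in the channel, label up: label within 8 mm of the read spot, lower edge within 4.5 mm of the ledge, along the channel within 7 degrees, on the slope within 8.5, switch in more than 4 mm; plain panels upright, within 10 mm of their places (value of joint switch above 0.004 m and contact force between the fingers and panel above 2 N and angle between panel's own y axis and vertical below 0.96 rad and distance between panel_label and read_spot below 0.008 m and x of panel in the frame of nest below 0.0045 m and z of panel in the frame of nest below 0.0045 m and angle between the x axis of panel and the x axis of nest, either way round below 0.12 rad and angle between the y axis of panel and the y axis of nest, either way round below 0.15 rad and linear speed of panel below 0.02 m/s and distance of each of blank_a, blank_b from where it was at the start of the episode below 0.01 m and angle between each of blank_a, blank_b's own z axis and vertical below 0.2 rad); the arm keeps its last pose, push and grip.
It fails at once if a plain panel is pulled up or carried off (distance of any of blank_a, blank_b from where it was at the start of the episode above 0.02 m).
It fails at once if another thing on the table is pushed away by more than 30 mm (distance of any of hex_key_6, hex_key_5, marker from where it was at the start of the episode above 0.03 m).
It also fails if it takes over 38 s, if anything falls off the work surface, if the arm or the gripper's body presses on something with over 40 N, if the wrist force passes 120 N, or if a joint passes its speed limit or range.

### The arm

A 6-joint arm with a two-finger parallel gripper is mounted at the origin on a cart in front of the work surface, level with it; the furniture and walls round the work are solid. World frame = base frame: x ahead of the robot, y to its left, z up, the work surface at z = 0. Lengths are in m, angles in rad, forces in N, time in s.
With the tool pointing down it reaches from about 0.375 to 0.9 m from the base axis. Payload 3.1 kg.
Tool frame: the origin (TCP) lies at the very end of the fingers, on their centre line; the grasp point (between the pads) lies 19 mm behind it (manip.hold_point_z is the distance from the TCP to the grasp point, in m); y points along the fingers, z is the direction in which the jaws open and shut, and the axes are right-handed (so a half turn about y gives the same grasp; the last joint's range is limited). The gripper opens to 85 mm and grips with 20 to 120 N. Pads are 22 mm wide; open, the fingers measure 114 mm over their backs; the gripper's body (76 mm by 85 mm) begins 54 mm behind the grasp point. The pads swing forward as they close: fully open they stand 13 mm farther back than shut.
Start: joints at [1.123, 0.527, 1.433, -0, 1.181, -0.178], TCP at [0.167, 0.602, 0.231] pointing down, gripper open.
Joint ranges: [-3.08, 3.08], [-0.75, 2.2], [0.22, 2.44], [-1.43, 4.57], [0, 2.65], [-2.85, 2.85]. Speed limits (rad/s): [2.79, 2.79, 3.14, 3.14, 3.14, 3.14].

### API

Orientations are given as a unit quaternion [x, y, z, w].
In Python, from station import manip, eyes, workorder gives the robot as it stands. The module is installed in compiled form; this text tells all that it offers.
- The arm moves only by the shell command python3 -m jog 'ROWS' [OPENING] [FORCE]. ROWS is JSON, a list of rows, each a list of 2 entries, a list of its own where there are three numbers: the shift along the tool's x, y, z in cm, then the turn about the tool's y in rad. A call has 1 to 20 rows; each row is the pose to reach, as a shift and turn from the pose commanded when the call began, along the tool's axes at that moment; what a row does not reach only later rows make up. A row lasts 1/12 s, in which the tool goes at most 41.7 mm and 7.16 degrees, less where a joint would pass 70% of its speed; a pose out of reach is approached as far as the arm can. A call with a gripper value outside its range is refused whole. OPENING is the finger opening in cm, from 0 to 8.54, set as the call begins (- or left out, the last holds). The fingers move at their own pace and stop on an object; FORCE is the grip in N (left out, the last holds). Time passes only in rows, so rows that repeat a pose let the fingers close. It gives the time, the measured TCP pose, the force and the opening at its end, in the units of the state.
- manip.sense(): the state, without advancing time (a new reading comes with each control period).
- eyes.snapshot(name): name is "scene" or "top" or "wrist"; returns a dict with "frame" (384x512x3 uint8, red, green, blue), "vfov" (degrees; the focal length in pixels is half the picture's height over the tangent of half this angle, whatever the lens; pixels are square), "cx", "cy" (the principal point, pixels), "k1" (the pictures are not rectified: a ray, as slopes to the right and down, at radius r is drawn at 1 + k1 r^2 times it, then the intrinsics apply), "rvec" (rotation vector, rad) and "tvec" (3), from world to camera coordinates, as OpenCV has them. Camera axes: x right, y down, z forward; pixel columns grow to the right and rows downward; lengths in m; the calibration is good to about 2 mm. A picture is of the moment at which its call begins. There is no depth.
- workorder.sign_off(): hands the job in, once; it reports no verdict.
The state is a dict: "t": time; "q": joint angles; "qd": joint speeds; "tau": joint torques, N m; "tcp_pos": TCP position; "tool_rot": TCP orientation; "force": force on the tool from outside, world axes, zero at the start; "ft_torque": the same for the moment, N m; "finger_gap": opening from 0.0 (shut) to 1.0 (fully open).
Only numpy, scipy, OpenCV 4.12 (cv2) and the standard library are available. Lean on these libraries where they do the work, as an engineer would, in place of code of your own. Each camera call takes 0.05 s, during which the arm holds its last target. There are 200 camera calls.

## Working session

There is one attempt and no reset: what is moved stays moved. The work goes in short steps, Python scripts to look and compute and a shell command to move; the robot and the scene stay as the last step left them, time stands still between calls to the robot, and variables do not carry over. Pictures are saved under pics/ and viewed, about 8 in all and at most 12, crops included, and the job is handed in when it is done.

```bash
mkdir -p pics; ls
cat > h.py <<'E'
import numpy as np, cv2
from scipy.spatial.transform import Rotation as R
def cam(s):
    h=s["frame"].shape[0]; f=h/2/np.tan(np.radians(s["vfov"])/2)
    Rm=cv2.Rodrigues(np.array(s["rvec"],float))[0]; t=np.array(s["tvec"],float).ravel()
    return f,s["cx"],s["cy"],s["k1"],Rm,t
def proj(s,P):
    f,cx,cy,k,Rm,t=cam(s); c=np.atleast_2d(P)@Rm.T+t; u=c[:,:2]/c[:,2:]
    u=u*(1+k*(u**2).sum(1,keepdims=True)); return u*f+[cx,cy]
def ray(s,px):
    f,cx,cy,k,Rm,t=cam(s); d=(np.array(px,float)-[cx,cy])/f; u=d.copy()
    for _ in range(20): u=d/(1+k*(u@u))
    r=Rm.T@np.array([u[0],u[1],1]); return -Rm.T@t, r/np.linalg.norm(r)
def onz(s,px,z):
    o,r=ray(s,px); return o+r*(z-o[2])/r[2]
E
python3 - <<'E'
from station import manip,eyes
from h import *
import pickle
s=manip.sense(); print(s); print(R.from_quat(s['tool_rot']).as_matrix().round(3), manip.hold_point_z)
d={n:eyes.snapshot(n) for n in("scene","top","wrist")}
pickle.dump(d,open('d0.pkl','wb'))
for n in d: cv2.imwrite(f'pics/{n}0.png',cv2.resize(d[n]["frame"][:,:,::-1],(800,600),interpolation=cv2.INTER_CUBIC)); print(n,d[n]['vfov'],d[n]['cx'],d[n]['cy'],d[n]['k1'],ray(d[n],[256,192]))
E
```

```text
pics
{'t': 0.0, 'q': array([ 1.12248260e+00,  5.28497338e-01,  1.43387952e+00, -3.07608338e-05,
        1.18139139e+00, -1.78487007e-01]), 'qd': array([-0.00017028,  0.00138743, -0.00100257, -0.00012295,  0.00066212,
       -0.00011562]), 'tau': array([-6.30544928e-04, -4.42345977e+01, -1.78020018e+01, -2.51067986e-04,
        8.56090308e-03, -2.18793730e-06]), 'tcp_pos': array([0.16626468, 0.60174861, 0.23032171]), 'tool_rot': array([ 0.70141626, -0.09533243,  0.09487728, -0.69994661]), 'force': array([ 0.07793711, -0.36035025, -0.33223468]), 'ft_torque': array([-0.01604602, -0.01674203, -0.0102308 ]), 'finger_gap': 1.0025358762163952}
[[ 0.964 -0.001  0.267]
 [-0.267 -0.002  0.964]
 [-0.    -1.    -0.002]] 0.0187
scene 48.82155419370788 258.3042354145811 193.9786555776791 -0.017007671785874482 (array([ 0.13302947, -0.82991373,  0.5404545 ]), array([ 0.45688629,  0.70585211, -0.54132035]))
top 45.30674660832104 263.34724727937345 191.59850196935295 -0.12276269146617179 (array([ 0.31577916, -0.25198969,  1.08359259]), array([ 0.20067491,  0.00716963, -0.97963165]))
wrist 66.84371027422061 255.19963690133494 189.93634133470843 0.020979953487580926 (array([0.10376961, 0.61951494, 0.37206665]), array([ 0.26103105, -0.06990684, -0.96279584]))
```

View pics/top0.png

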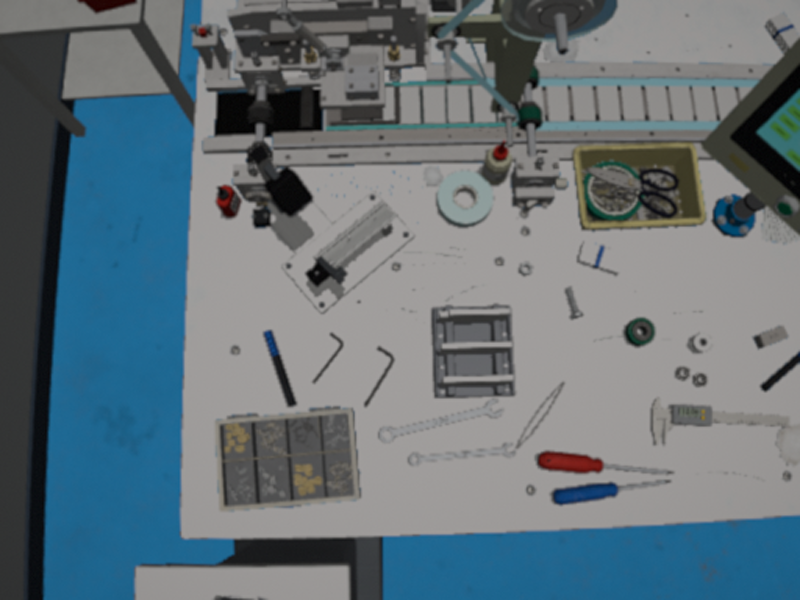

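View pics/scene0.png

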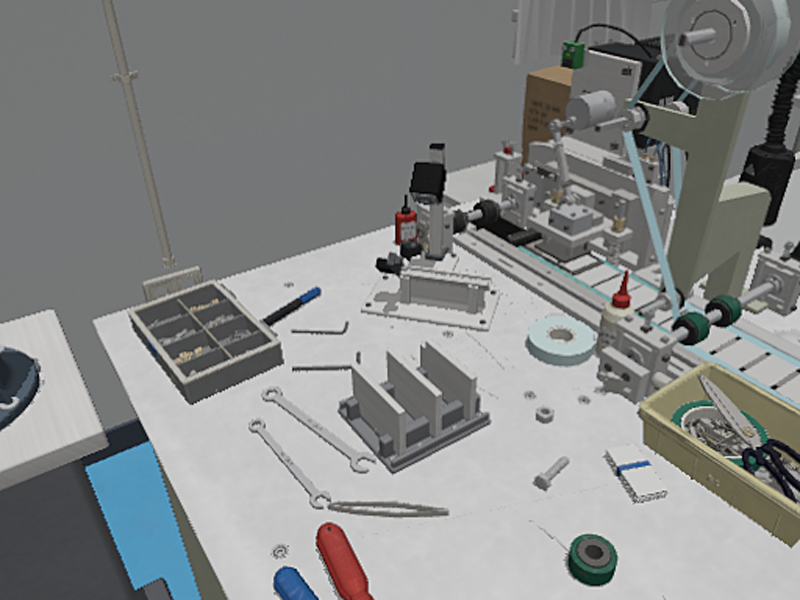

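```bash
python3 -m jog '[[[0,0,0],0.1],[[0,0,0],0.1]]'
python3 - <<'E'
from station import manip
from h import *
import pickle
d=pickle.load(open('d0.pkl','rb')); t=d['top']
s=manip.sense(); print(R.from_quat(s['tool_rot']).as_matrix().round(3),s['q'].round(3))
k=512/800
for n,p,z in[('rackTL',(432,308),.032),('rackTR',(510,306),.032),('rackBR',(514,394),.032),('rackBL',(434,397),.032),
 ('b1L',(440,312),.073),('b1R',(512,311),.073),('b2L',(440,348),.073),('b2R',(512,345),.073),('b3L',(442,381),.073),('b3R',(515,378),.073),
 ('plateL',(284,265),.008),('plateT',(372,193),.008),('plateR',(414,236),.008),('plateB',(323,312),.008),
 ('chan1',(310,270),.05),('chan2',(390,205),.05),('reader',(290,190),.2),('hex5',(328,358),0),('hex6',(380,375),0),('mk',(280,368),0.01),('tray',(287,458),0.05)]:
  print(n,onz(t,np.array(p)*k,z).round(3))
E
```

```text
t: 0.32
tcp_pos: [0.1664, 0.6021, 0.2309]
tool_rot: [0.695, -0.131, 0.131, -0.695]
force: [0.2, -0.3, -0.6]
finger_gap: 1.001
[[ 0.932 -0.     0.363]
 [-0.363 -0.001  0.932]
 [-0.    -1.    -0.001]] [ 1.123  0.528  1.433  0.     1.181 -0.077]
rackTL [ 0.518 -0.292  0.032]
rackTR [ 0.518 -0.408  0.032]
rackBR [ 0.387 -0.408  0.032]
rackBL [ 0.386 -0.29   0.032]
b1L [ 0.504 -0.301  0.073]
b1R [ 0.503 -0.405  0.073]
b2L [ 0.452 -0.3    0.073]
b2R [ 0.453 -0.402  0.073]
b3L [ 0.405 -0.301  0.073]
b3R [ 0.406 -0.404  0.073]
plateL [ 0.596 -0.066  0.008]
plateT [ 0.71  -0.204  0.008]
plateR [ 0.637 -0.268  0.008]
plateB [ 0.52  -0.126  0.008]
chan1 [ 0.576 -0.112  0.05 ]
chan2 [ 0.674 -0.233  0.05 ]
reader [ 0.647 -0.105  0.2  ]
hex5 [ 0.451 -0.133  0.   ]
hex6 [ 0.423 -0.211  0.   ]
mk [ 0.436 -0.061  0.01 ]
tray [ 0.303 -0.079  0.05 ]
```

View pics/wrist0.png

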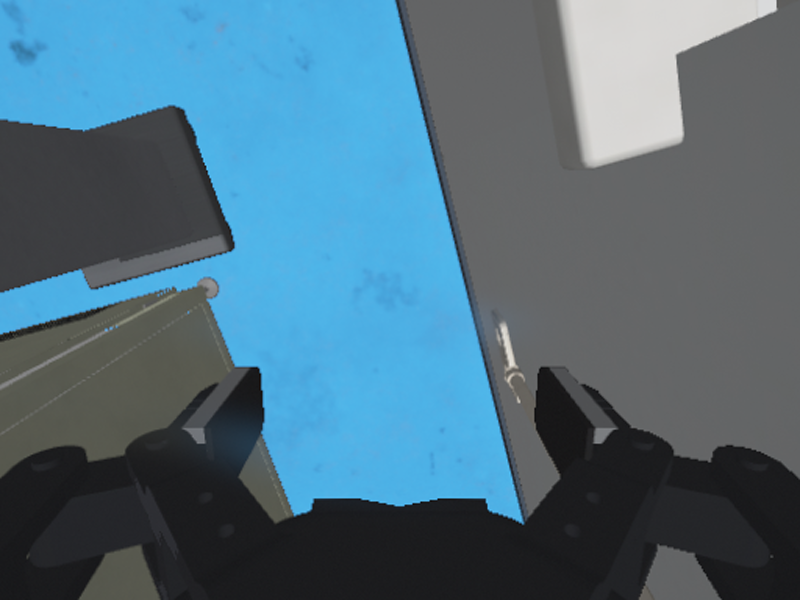

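Run:
```python
from h import *
import pickle
d=pickle.load(open('d0.pkl','rb'))
def c(n,x0,y0,w,h): 
    return cv2.resize(d[n]['frame'][y0:y0+h,x0:x0+w,::-1],(400,300),interpolation=cv2.INTER_CUBIC)
a=np.hstack([c('top',150,90,128,96)]*1+[c('scene',215,85,128,96)])
b=np.hstack([c('top',250,180,96,72)]*1+[c('scene',205,208,128,96)])
cv2.imwrite('pics/crop1.png',np.vstack([a,b]))
```

```text
(no output)
```

View pics/crop1.png

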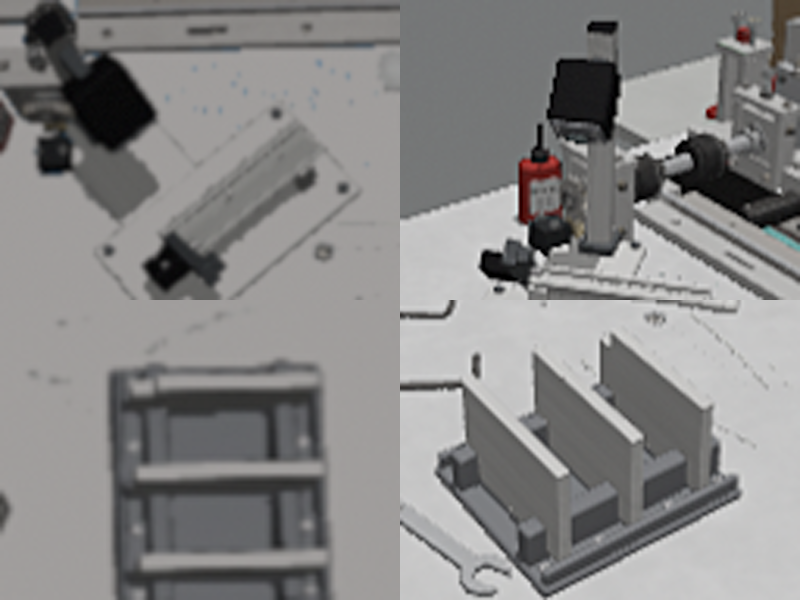

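```bash
python3 -m jog '[[[3.5,0,-34],0],[[3.5,0,-34],0],[[3.5,0,-34],0],[[3.5,0,-34],0],[[3.5,0,-34],0],[[3.5,0,-34],0],[[3.5,0,-34],0],[[3.5,0,-34],0],[[3.5,0,-34],0]]'
cat > st.py <<'E'
from station import manip
from h import *
s=manip.sense(); print(s['t'],s['tcp_pos'].round(4),s['force'].round(1),round(s['finger_gap'],3)); print(R.from_quat(s['tool_rot']).as_matrix().round(3).tolist(),s['q'].round(3))
E
python3 st.py
```

```text
t: 1.07
tcp_pos: [0.0712, 0.2652, 0.23]
tool_rot: [0.698, -0.131, 0.128, -0.692]
force: [-0.7, -1.2, -0.5]
finger_gap: 1.001
1.0667 [0.0712 0.2652 0.23  ] [-0.7 -1.2 -0.5] 1.001
[[0.933, -0.006, 0.359], [-0.359, -0.008, 0.933], [-0.003, -1.0, -0.01]] [ 8.930e-01  3.700e-02  2.215e+00 -1.000e-03  9.000e-01 -3.100e-01]
```

```bash
python3 -m jog '[[[1,0,-15],0],[[1,0,-15],0],[[1,0,-15],0],[[1,0,-15],0],[[1,0,-15],0]]'; python3 st.py
```

```text
t: 1.48
tcp_pos: [0.0336, 0.1308, 0.2374]
tool_rot: [-0.694, 0.13, -0.136, 0.695]
force: [0.8, 0.5, -0.3]
finger_gap: 1.001
1.4833 [0.0336 0.1308 0.2374] [ 0.8  0.5 -0.3] 1.001
[[0.929, 0.008, 0.37], [-0.37, 0.0, 0.929], [0.008, -1.0, 0.003]] [ 0.364 -0.371  2.442 -0.003  1.063 -0.826]
```

```bash
python3 -m jog '[[[57,-9,-13],1.2],[[57,-9,-13],1.2],[[57,-9,-13],1.2],[[57,-9,-13],1.2],[[57,-9,-13],1.2],[[57,-9,-13],1.2],[[57,-9,-13],1.2],[[57,-9,-13],1.2],[[57,-9,-13],1.2],[[57,-9,-13],1.2],[[57,-9,-13],1.2],[[57,-9,-13],1.2],[[57,-9,-13],1.2],[[57,-9,-13],1.2],[[57,-9,-13],1.2],[[57,-9,-13],1.2],[[57,-9,-13],1.2]]' 3.0; python3 st.py
python3 - <<'E'
from station import eyes
from h import *
import pickle
d=eyes.snapshot('wrist'); pickle.dump(d,open('d1.pkl','wb'))
cv2.imwrite('pics/w1.png',cv2.resize(d["frame"][:,:,::-1],(800,600),interpolation=cv2.INTER_CUBIC))
E
```

```text
t: 2.9
tcp_pos: [0.5244, -0.1991, 0.3262]
tool_rot: [0.501, -0.496, 0.502, -0.501]
force: [0.0, -1.5, 0.3]
finger_gap: 0.353
2.9 [ 0.5244 -0.1991  0.3262] [ 0.  -1.5  0.3] 0.353
[[0.002, 0.006, 1.0], [-1.0, -0.006, 0.002], [0.006, -1.0, 0.006]] [-0.561  0.338  1.478 -0.002  1.317 -0.563]
```

View pics/w1.png

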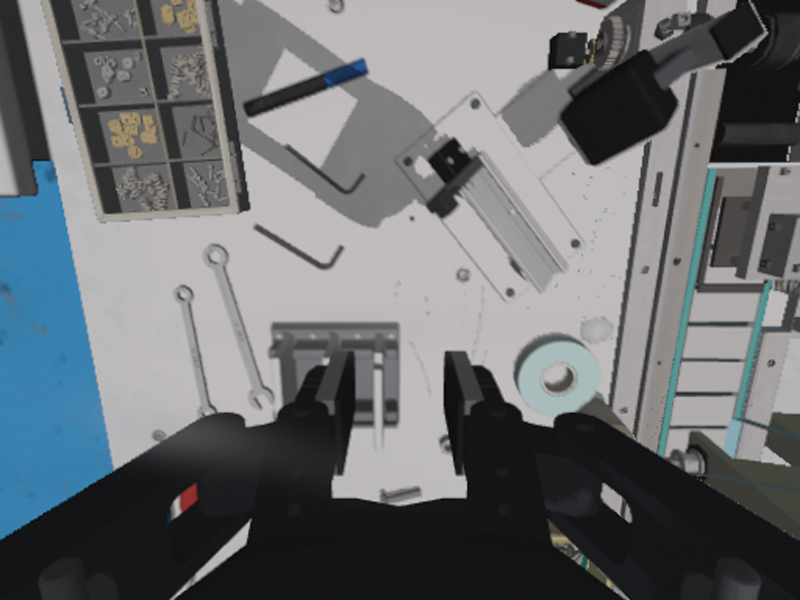

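Run:
```python
from h import *
import pickle
w=pickle.load(open('d1.pkl','rb'));t=pickle.load(open('d0.pkl','rb'))['top']
a=cv2.resize(w['frame'][50:200,248:398,::-1],(600,600),interpolation=cv2.INTER_CUBIC)
cv2.imwrite('pics/crop2.png',a)
k=.64
S=[]
for n,pw in [('sT',(475,103)),('sB',(407,160)),('sR',(575,243)),('sRB',(508,293))]:
    S.append(onz(w,np.array(pw)*k,.008)); print(n,S[-1].round(4))
for n,p in [('sB?',(287,265)),('sL',(323,305)),('T',(373,197)),('R',(407,235))]: print(n,onz(t,np.array(p)*k,.008).round(4))
print('p top L/R', onz(w,np.array((379,335))*k,.073), onz(w,np.array((379,450))*k,.073))
# scene view of panel top edge ends (crop1 lower right: scene 205+ x*.32, 208+(y-300)*.32)
sc=pickle.load(open('d0.pkl','rb'))['scene']
for p in [(610,338),(711,405),(535,355),(642,440),(465,380),(568,475)]: print(onz(sc,[205+(p[0]-400)*.32,208+(p[1]-300)*.32],.073).round(4))
```

```text
sT [ 0.5991 -0.0717  0.008 ]
sB [ 0.5359 -0.1227  0.008 ]
sR [ 0.707  -0.2031  0.008 ]
sRB [ 0.6427 -0.2557  0.008 ]
sB? [ 0.5959 -0.0705  0.008 ]
sL [ 0.5313 -0.1263  0.008 ]
T [ 0.7031 -0.2053  0.008 ]
R [ 0.6392 -0.2574  0.008 ]
p top L/R [ 0.50972009 -0.27835763  0.073     ] [ 0.50866678 -0.39942845  0.073     ]
[ 0.4988 -0.3178  0.073 ]
[ 0.5084 -0.4002  0.073 ]
[ 0.4535 -0.3061  0.073 ]
[ 0.4598 -0.4018  0.073 ]
[ 0.4083 -0.3029  0.073 ]
[ 0.4122 -0.4019  0.073 ]
```

View pics/crop2.png

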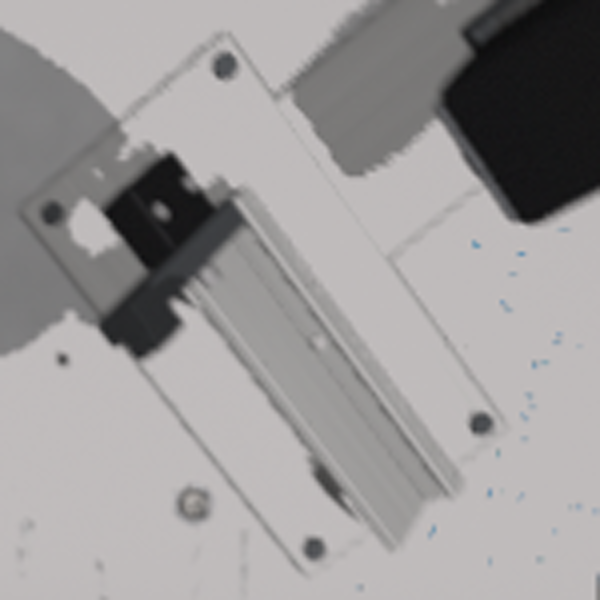

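```bash
cat >> h.py <<'E'
YAW=-0.889
ux=np.array([np.cos(YAW),np.sin(YAW),0]); xs=np.array([-np.sin(YAW),np.cos(YAW),0])
E
python3 - <<'E'
from h import *
import pickle
w=pickle.load(open('d1.pkl','rb'));dd=pickle.load(open('d0.pkl','rb'));t=dd['top']
def pr(n,s,p,z):
    P=onz(s,p,z); print(n,'u',round(P@ux*1e3,1),'h',round(P@xs*1e3,1),P.round(4))
g=lambda x,y:(248+x/4,50+y/4)
T=lambda x,y:(150+x*.32,90+y*.32)
for n,p in[('sT',(224,66)),('sB',(52,213)),('sR',(481,424)),('sRB',(314,548))]: pr(n,w,g(*p),.008)
for n,p in[('sT',(108,250)),('sB',(None,None)),('sR',(277,113)),('sRB',(343,188))]:
    if p[0]: pr(n+'t',t,T(*p),.008)
pr('bp end',w,g(395,548),.062); pr('lip end',w,g(460,488),.0535)
pr('lip start',w,g(248,192),.0535)
pr('cheek-lipside',w,g(240,225),.05); pr('cheek-bp',w,g(188,275),.062)
pr('valley end',w,g(430,500),.0422)
pr('key blk',w,g(160,335),.09)
pr('t bp end',t,T(295,120),.062);pr('t lip end',t,T(320,165),.0535)
pr('reader',w,g(525,220),.14);pr('reader',w,g(445,95),.14)
print(w['frame'][50+290//4:50+360//4:2,248+90//4:248+200//4:2].mean(2).astype(int))
E
```

```text
sT u 433.9 h 419.5 [ 0.5991 -0.0725  0.008 ]
sB u 434.4 h 338.7 [ 0.5367 -0.1239  0.008 ]
sR u 604.1 h 420.9 [ 0.7075 -0.2038  0.008 ]
sRB u 604.2 h 340.1 [ 0.6449 -0.2548  0.008 ]
sTt u 431.2 h 416.1 [ 0.5948 -0.0726  0.008 ]
sRt u 602.2 h 416.5 [ 0.7029 -0.2051  0.008 ]
sRBt u 601.7 h 335.7 [ 0.6398 -0.2556  0.008 ]
bp end u 602.5 h 361.0 [ 0.66   -0.2403  0.062 ]
lip end u 602.1 h 392.7 [ 0.6844 -0.22    0.0535]
lip start u 470.8 h 393.1 [ 0.6019 -0.1178  0.0535]
cheek-lipside u 478.1 h 385.2 [ 0.6004 -0.1285  0.05  ]
cheek-bp u 478.9 h 360.3 [ 0.5815 -0.1448  0.062 ]
valley end u 603.5 h 383.3 [ 0.678  -0.227   0.0422]
key blk u 485.0 h 339.7 [ 0.5694 -0.1625  0.09  ]
t bp end u 598.4 h 386.9 [ 0.6775 -0.2208  0.062 ]
t lip end u 591.5 h 350.0 [ 0.6445 -0.2387  0.0535]
reader u 515.8 h 432.4 [ 0.6608 -0.128   0.14  ]
reader u 475.9 h 433.0 [ 0.6361 -0.0966  0.14  ]
[[122 124 124 123 115  86  45  42  46  44  45  50 140 147]
 [108 122 124 118  87  45  43  45  44  44  76  84  96 167]
 [106 113 116  88  45  43  45  45  45  44  94 183 164 141]
 [120  97  83  46  40  41  46  44  44  44  49 143 189 188]
 [120  96  44  41  40  41  42  46  44  44  44  65 174 189]
 [184 152  40  41  40  41  41  43  44  45  51 126 176 188]
 [188 187 117  41  45  40  39  42  47  52 115 172 189 189]
 [188 188 184 120 119  57  40  41  48 116 170 189 188 188]
 [189 189 189 188 186 114  40  74 142 177 188 189 188 188]]
```

```bash
python3 -m jog '[[[15.1,10,-1.8],0],[[15.1,10,-1.8],0],[[15.1,10,-1.8],0],[[15.1,10,-1.8],0],[[15.1,19,-1.8],0],[[15.1,19,-1.8],0],[[15.1,19,-1.8],0],[[15.1,19,-1.8],0]]'; python3 st.py
python3 - <<'E'
from station import eyes
from h import *
import pickle
d=eyes.snapshot('wrist'); pickle.dump(d,open('d2.pkl','wb'))
cv2.imwrite('pics/w2.png',cv2.resize(d["frame"][:,:,::-1],(800,600),interpolation=cv2.INTER_CUBIC))
E
```

```text
t: 3.62
tcp_pos: [0.4957, -0.3426, 0.1313]
tool_rot: [-0.501, 0.504, -0.495, 0.5]
force: [-0.7, -0.1, 0.0]
finger_gap: 0.352
3.6167 [ 0.4957 -0.3426  0.1313] [-0.7 -0.1  0. ] 0.352
[[0.002, -0.009, 1.0], [-1.0, 0.007, 0.002], [-0.007, -1.0, -0.009]] [-0.789  0.628  1.569 -0.002  0.956 -0.79 ]
```

View pics/w2.png

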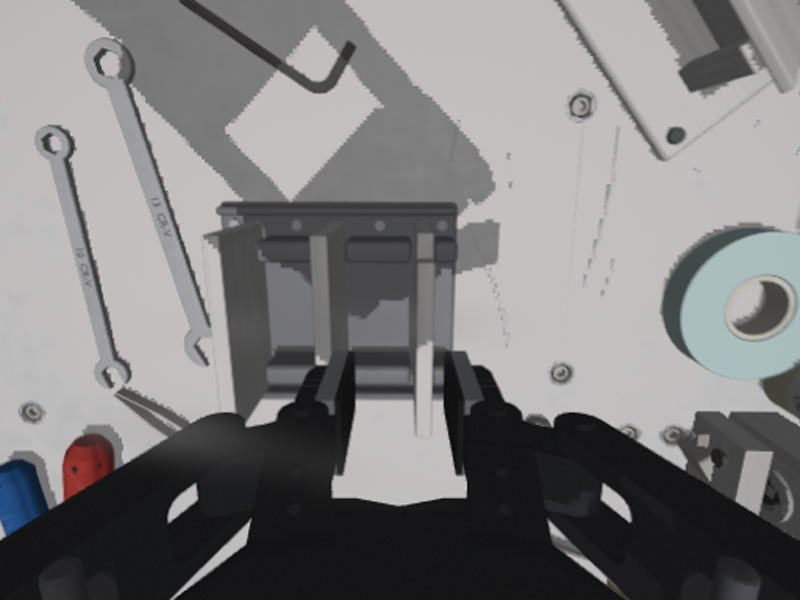

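```bash
python3 - <<'E'
from h import *
import pickle
w=pickle.load(open('d2.pkl','rb'))
for p in [(425,265),(425,430),(416,265),(433,265),(416,430),(432,430)]: print(p,onz(w,np.array(p)*.64,.073).round(4))
E
python3 -m jog '[[[0,0,0],0],[[0,0,0],0],[[0,0,0],0]]'; python3 st.py
```

```text
(425, 265) [ 0.5086 -0.3155  0.073 ]
(425, 430) [ 0.5099 -0.3981  0.073 ]
(416, 265) [ 0.5045 -0.3155  0.073 ]
(433, 265) [ 0.5121 -0.3155  0.073 ]
(416, 430) [ 0.5055 -0.3982  0.073 ]
(432, 430) [ 0.5134 -0.3981  0.073 ]
t: 3.92
tcp_pos: [0.5, -0.3468, 0.1394]
tool_rot: [0.501, -0.498, 0.501, -0.5]
force: [-0.1, 0.3, 0.2]
finger_gap: 0.351
3.9167 [ 0.5    -0.3468  0.1394] [-0.1  0.3  0.2] 0.351
[[0.002, 0.002, 1.0], [-1.0, -0.005, 0.002], [0.005, -1.0, 0.002]] [-0.789  0.618  1.561 -0.002  0.957 -0.79 ]
```

```bash
python3 -m jog '[[[0.3,0,0.75],0],[[0.3,3,0.75],0],[[0.3,6,0.75],0],[[0.3,8,0.75],0],[[0.3,9.4,0.75],0],[[0.3,9.4,0.75],0],[[0.3,9.4,0.75],0],[[0.3,9.4,0.75],0]]'; python3 st.py
python3 - <<'E'
from station import eyes
from h import *
import pickle
w=eyes.snapshot('wrist'); pickle.dump(w,open('d3.pkl','wb'))
cv2.imwrite('pics/w3.png',cv2.resize(w["frame"][130:330,130:380,::-1],(750,600),interpolation=cv2.INTER_CUBIC))
E
```

```text
t: 4.58
tcp_pos: [0.5073, -0.3507, 0.0447]
tool_rot: [0.501, -0.498, 0.501, -0.5]
force: [-0.9, -0.9, 0.1]
finger_gap: 0.352
4.5833 [ 0.5073 -0.3507  0.0447] [-0.9 -0.9  0.1] 0.352
[[0.001, 0.002, 1.0], [-1.0, -0.004, 0.001], [0.004, -1.0, 0.002]] [-0.785  0.766  1.586 -0.002  0.786 -0.784]
```

View pics/w3.png

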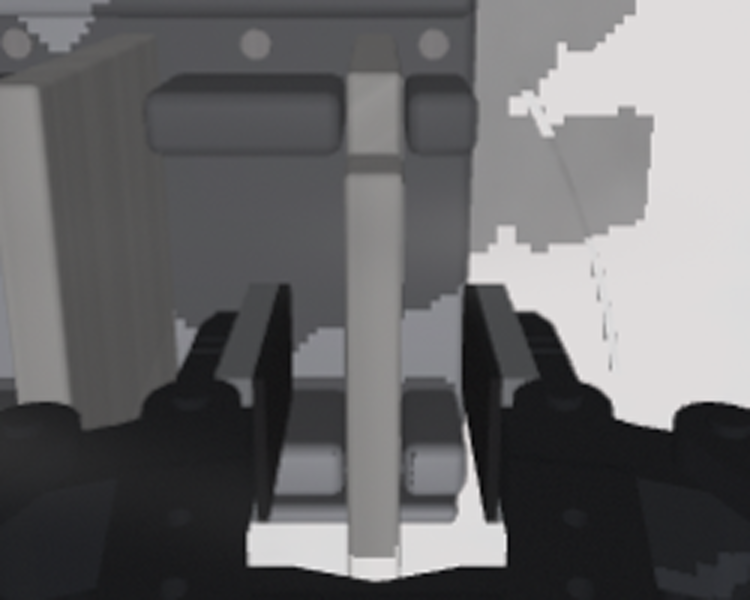

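```bash
python3 -m jog '[[[0,0,0],0],[[0,0,0],0],[[0,0,0],0],[[0,0,0],0],[[0,0,0],0],[[0,0,0],0]]' 0.4 40; python3 -m jog '[[[0,-3,0],0],[[0,-6,0],0],[[0,-9,0],0],[[0,-12,0],0],[[0,-14,0],0],[[0,-14,0],0],[[0,-14,0],0]]'; python3 st.py
```

```text
t: 5.13
tcp_pos: [0.5068, -0.3505, 0.0447]
tool_rot: [0.501, -0.498, 0.501, -0.5]
force: [0.1, 0.3, 6.3]
finger_gap: 0.087
t: 5.72
tcp_pos: [0.5065, -0.3497, 0.1843]
tool_rot: [0.501, -0.498, 0.501, -0.5]
force: [-0.2, 0.6, -1.7]
finger_gap: 0.085
5.7167 [ 0.5065 -0.3497  0.1843] [-0.2  0.6 -1.7] 0.085
[[0.001, 0.001, 1.0], [-1.0, -0.004, 0.001], [0.004, -1.0, 0.001]] [-0.785  0.568  1.506 -0.002  1.064 -0.785]
```

```bash
python3 -m jog '[[[-2,0,1.6],-0.08],[[-5,0,4],-0.2],[[-8,0,6.5],-0.32],[[-11,0,9],-0.44],[[-14,0,11.4],-0.56],[[-15.7,0,12.8],-0.65],[[-16.5,0,13.4],-0.682],[[-16.5,0,13.4],-0.682],[[-16.5,0,13.4],-0.682],[[-16.5,0,13.4],-0.682]]'; python3 -m jog '[[[0,2,0],0],[[0,4,0],0],[[0,5,0],0],[[0,5,0],0],[[0,5,0],0]]';python3 st.py
python3 - <<'E'
from station import eyes,manip
from h import *
import pickle
p=manip.sense()['tcp_pos']; print('u',p@ux,'h',p@xs)
d={n:eyes.snapshot(n) for n in('scene','top','wrist')}; pickle.dump(d,open('d4.pkl','wb'))
f=lambda n,x,y,w,h:cv2.resize(d[n]['frame'][y:y+h,x:x+w,::-1],(400,300),interpolation=cv2.INTER_CUBIC)
cv2.imwrite('pics/c4.png',np.hstack([f('wrist',128,96,256,192),f('scene',215,85,144,108)]))
E
```

```text
t: 6.55
tcp_pos: [0.6385, -0.1856, 0.1818]
tool_rot: [0.639, -0.305, 0.304, -0.637]
force: [0.1, -1.8, -1.4]
finger_gap: 0.084
t: 6.97
tcp_pos: [0.6391, -0.1855, 0.1324]
tool_rot: [0.639, -0.305, 0.304, -0.637]
force: [0.5, 0.1, -0.1]
finger_gap: 0.089
6.9667 [ 0.6391 -0.1855  0.1324] [ 0.5  0.1 -0.1] 0.089
[[0.629, -0.002, 0.777], [-0.777, -0.002, 0.629], [-0.0, -1.0, -0.002]] [-0.449  0.695  1.407 -0.003  1.041 -1.129]
u 0.5468064584402167 h 0.3792836608468291
```

View pics/c4.png

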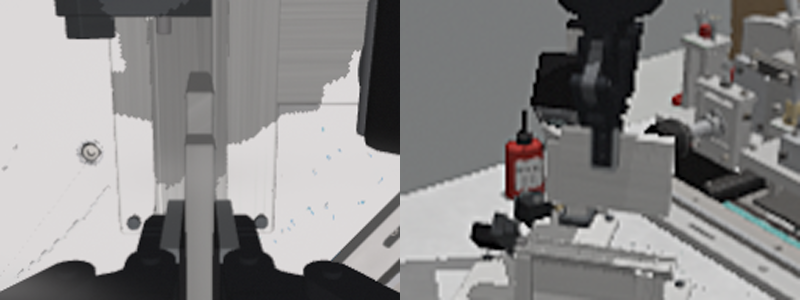

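Run:
```python
from h import *
import pickle
d=pickle.load(open('d4.pkl','rb'));w=d['wrist']
def pr(n,p,z):
    P=onz(w,(128+p[0]*.64,96+p[1]*.64),z); print(n,'u',round(P@ux*1e3,1),'h',round(P@xs*1e3,1))
pr('bp',(152,80),.062);pr('bp',(152,150),.062)
pr('bp back',(152,80),.059)
pr('lip',(228,60),.0545);pr('lip',(228,130),.0545)
pr('pin',(163,32),.0634);pr('screwL',(134,223),.008);pr('screwR',(261,222),.008)
r=w['frame'][96+100*64//100]; print(r[128+130*64//100:128+250*64//100].mean(1).astype(int))
```

```text
bp u 508.3 h 359.8
bp u 542.3 h 358.8
bp back u 508.7 h 359.5
lip u 499.7 h 395.6
lip u 534.1 h 396.2
pin u 486.5 h 365.5
screwL u 606.1 h 340.3
screwR u 605.4 h 421.4
[141 141 141 142 141 143 143 143 142 141 141 143 143 138 120 118 125 135
 132 125 125 125 124 124 125 125 125 123 124 124 125 123 122 124 124 120
 118 131 138 138 137 138 139 140 141 141 143 144 144 143 143 141 129 119
 125 125 121 119 121 123 122 124 132 138 139 141 143 142 141 143 141 139
 140 141 140 138 139]
```

```bash
python3 -m jog '[[[0,2,0],0],[[0,3.7,0],0],[[0,4.3,0],0],[[0,4.3,0],0],[[0,4.3,0],0]]';  python3 -m jog '[[[0,0.2,0],0],[[0,0.4,0],0],[[0,0.4,0],0]]'; python3 st.py
```

```text
t: 7.53
tcp_pos: [0.6404, -0.1847, 0.0905]
tool_rot: [0.639, -0.303, 0.304, -0.638]
force: [-0.5, 0.1, -1.1]
finger_gap: 0.088
t: 7.78
tcp_pos: [0.6403, -0.1847, 0.0864]
tool_rot: [0.639, -0.303, 0.304, -0.638]
force: [-0.3, 1.0, -0.9]
finger_gap: 0.085
7.7833 [ 0.6403 -0.1847  0.0864] [-0.3  1.  -0.9] 0.085
[[0.631, 0.0, 0.776], [-0.776, -0.003, 0.631], [0.002, -1.0, -0.001]] [-0.447  0.755  1.432 -0.003  0.954 -1.129]
```

```bash
python3 -m jog '[[[0,0.15,0],0],[[0,0.15,0],0]]'; python3 -m jog '[[[0,0.15,0],0],[[0,0.15,0],0]]';python3 -m jog '[[[0,0.15,0],0],[[0,0.15,0],0]]'
```

```text
t: 7.95
tcp_pos: [0.64, -0.1845, 0.0845]
tool_rot: [0.639, -0.303, 0.304, -0.638]
force: [-0.7, -0.7, -1.6]
finger_gap: 0.088
t: 8.12
tcp_pos: [0.64, -0.1848, 0.083]
tool_rot: [0.639, -0.303, 0.304, -0.638]
force: [0.1, -1.3, -0.5]
finger_gap: 0.09
t: 8.28
tcp_pos: [0.6401, -0.1848, 0.0828]
tool_rot: [0.64, -0.303, 0.304, -0.638]
force: [-2.0, 0.3, 5.7]
finger_gap: 0.086
```

```bash
python3 -m jog '[[[0,0,-0.3],0],[[0,0,-0.7],0],[[0,0,-1.0],0],[[0,0,-1.2],0],[[0,0,-1.4],0],[[0,0,-1.6],0],[[0,0,-1.8],0],[[0,0,-2.0],0],[[0,0,-2.0],0]]' 3.0 20; python3 -m jog '[[[0,0,-0.3],0],[[0,0,-0.6],0],[[0,0,-0.9],0],[[0,0,-1.2],0],[[0,0,-1.4],0],[[0,0,-1.4],0],[[0,0,-1.4],0]]'; python3 st.py
python3 - <<'E'
from station import eyes
from h import *
import pickle
d={n:eyes.snapshot(n) for n in('scene','top','wrist')}; pickle.dump(d,open('d5.pkl','wb'))
f=lambda n,x,y,w,h:cv2.resize(d[n]['frame'][y:y+h,x:x+w,::-1],(400,300),interpolation=cv2.INTER_CUBIC)
cv2.imwrite('pics/c5.png',np.vstack([np.hstack([f('wrist',128,96,256,192),f('scene',225,110,128,96)]),np.hstack([f('top',150,90,128,96),f('wrist',0,0,512,384)])]))
E
```

```text
t: 9.03
tcp_pos: [0.624, -0.1975, 0.0813]
tool_rot: [0.639, -0.304, 0.304, -0.638]
force: [-1.0, -1.0, 0.1]
finger_gap: 0.354
t: 9.62
tcp_pos: [0.6136, -0.2062, 0.0815]
tool_rot: [0.639, -0.304, 0.304, -0.638]
force: [0.2, -0.5, -0.3]
finger_gap: 0.35
9.6167 [ 0.6136 -0.2062  0.0815] [ 0.2 -0.5 -0.3] 0.35
[[0.631, -0.0, 0.776], [-0.776, -0.002, 0.631], [0.001, -1.0, -0.001]] [-0.496  0.741  1.486 -0.002  0.913 -1.177]
```

View pics/c5.png

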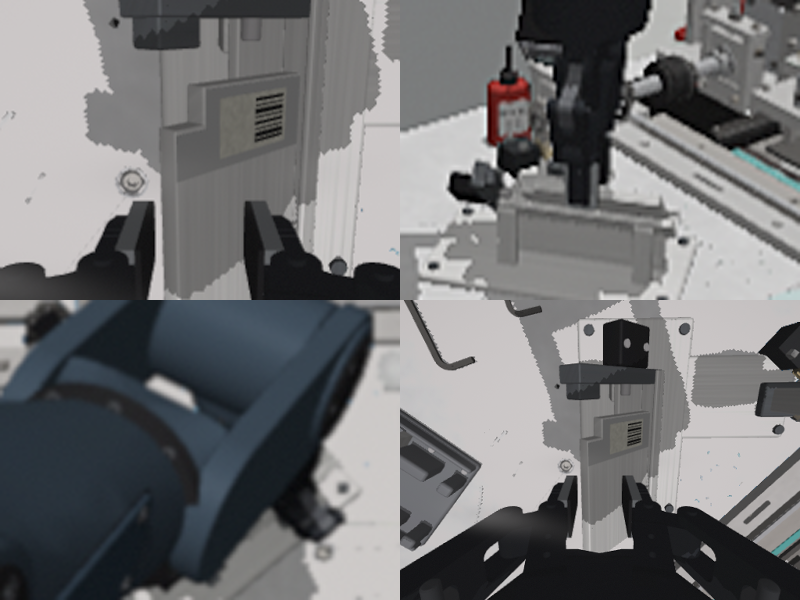

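```bash
python3 -m jog '[[[0,0,0.2],0],[[0,0,0.2],0],[[0,0,0.2],0],[[0,0,0.2],0],[[0,0.6,0.2],0],[[0,1.2,0.2],0],[[0,1.2,0.2],0],[[0,1.2,0.2],0]]' 4.4; python3 -m jog '[[[0,0.3,0],0],[[0,0.3,0],0]]'; python3 -m jog '[[[0,0.3,0],0],[[0,0.3,0],0]]'
```

```text
t: 10.43
tcp_pos: [0.6145, -0.2045, 0.0685]
tool_rot: [0.639, -0.304, 0.303, -0.638]
force: [0.0, -0.8, -0.2]
finger_gap: 0.513
t: 10.6
tcp_pos: [0.6149, -0.2047, 0.0659]
tool_rot: [0.639, -0.304, 0.304, -0.638]
force: [0.3, -0.3, 0.4]
finger_gap: 0.515
t: 10.77
tcp_pos: [0.6149, -0.2047, 0.063]
tool_rot: [0.639, -0.304, 0.304, -0.638]
force: [-1.2, -0.1, -0.1]
finger_gap: 0.517
```

```bash
python3 -m jog '[[[0,0.2,0],0],[[0,0.2,0],0]]'; python3 -m jog '[[[0,0.2,0],0],[[0,0.2,0],0]]'; python3 -m jog '[[[0,0.2,0],0],[[0,0.2,0],0]]'
```

```text
t: 10.93
tcp_pos: [0.6152, -0.2048, 0.0612]
tool_rot: [0.639, -0.304, 0.304, -0.638]
force: [-0.3, 0.1, 0.7]
finger_gap: 0.517
t: 11.1
tcp_pos: [0.6159, -0.2047, 0.0602]
tool_rot: [0.639, -0.303, 0.305, -0.638]
force: [-0.1, 1.3, 2.7]
finger_gap: 0.515
t: 11.27
tcp_pos: [0.6171, -0.2046, 0.0589]
tool_rot: [0.639, -0.302, 0.306, -0.638]
force: [2.2, 2.4, 5.6]
finger_gap: 0.517
```

```bash
python3 -m jog '[[[0,0.15,-0.2],0],[[0,0.3,-0.4],0],[[0,0.3,-0.4],0]]'; python3 -m jog '[[[-0.3,0,0],0],[[-0.6,0,0],0],[[-0.6,0,0],0]]'; python3 st.py
```

```text
t: 11.52
tcp_pos: [0.6169, -0.2049, 0.0585]
tool_rot: [-0.636, 0.301, -0.308, 0.64]
force: [4.3, 11.7, 16.3]
finger_gap: 0.521
t: 11.77
tcp_pos: [0.6165, -0.2044, 0.0587]
tool_rot: [-0.638, 0.297, -0.311, 0.639]
force: [9.3, 2.8, 8.7]
finger_gap: 0.517
11.7667 [ 0.6165 -0.2044  0.0587] [9.3 2.8 8.7] 0.517
[[0.63, 0.019, 0.777], [-0.777, -0.008, 0.63], [0.018, -1.0, 0.009]] [-0.493  0.77   1.506  0.002  0.845 -1.175]
```

```bash
python3 -m jog '[[[-0.3,0,0],0],[[-0.6,0,0],0],[[-0.6,0,0],0]]'; python3 -m jog '[[[-0.3,0,0],0],[[-0.6,0,0],0],[[-0.6,0,0],0]]'; python3 st.py
```

```text
t: 12.02
tcp_pos: [0.6134, -0.2007, 0.0588]
tool_rot: [-0.638, 0.296, -0.312, 0.638]
force: [9.9, 1.5, 8.4]
finger_gap: 0.513
t: 12.27
tcp_pos: [0.6097, -0.1962, 0.0587]
tool_rot: [-0.638, 0.296, -0.312, 0.638]
force: [9.8, 2.0, 8.1]
finger_gap: 0.513
12.2667 [ 0.6097 -0.1962  0.0587] [9.8 2.  8.1] 0.513
[[0.629, 0.021, 0.777], [-0.777, -0.01, 0.63], [0.02, -1.0, 0.01]] [-4.860e-01  7.610e-01  1.532e+00  1.000e-03  8.260e-01 -1.168e+00]
```

Run:
```python
from station import eyes
from h import *
import pickle
w=eyes.snapshot('wrist'); pickle.dump(w,open('d6.pkl','wb'))
cv2.imwrite('pics/c6.png',cv2.resize(w['frame'][60:300,160:360,::-1],(500,600),interpolation=cv2.INTER_CUBIC))
```

```text
(no output)
```

View pics/c6.png

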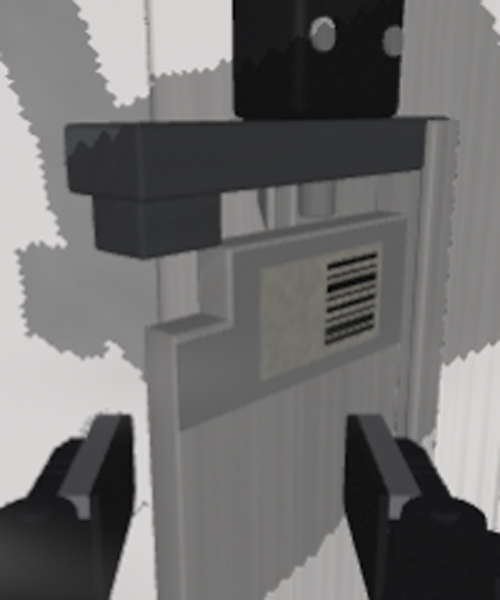

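```bash
cat >> h.py <<'E'
O=0.5275*ux+0.3845*xs+np.array([0,0,.045]); up=np.array([0,0,1.])
NR=np.column_stack([ux,(xs+up)/2**.5,(up-xs)/2**.5])
def nest(s,px,y):
    o,r=ray(s,px); o=NR.T@(o-O); r=NR.T@r; return (o+r*(y-o[1])/r[1])*1e3
E
python3 - <<'E'
from h import *
import pickle
w=pickle.load(open('d6.pkl','rb'))
g=lambda x,y:(160+x/2.5,60+y/2.5)
for n,p in [('lab TL',(260,265)),('TR',(381,243)),('BL',(262,380)),('BR',(377,330)),('notch in',(232,255)),('low end',(404,222))]: print(n,nest(w,g(*p),.004).round(1))
print('pin tip',nest(w,g(317,212),.003).round(1)); print('key corner top face +y,+x',nest(w,g(147,257),.006).round(1),nest(w,g(220,243),.006).round(1))
E
```

```text
lab TL [-34.7   4.   46.5]
TR [-33.9   4.   11. ]
BL [-14.2   4.   45.8]
BR [-15.7   4.   10.7]
notch in [-37.3   4.   53.1]
low end [-37.2   4.    3. ]
pin tip [-41.8   3.   30.5]
key corner top face +y,+x [-39.9   6.   71.7] [-40.1   6.   57.7]
```

```bash
python3 -m jog '[[[-0.2,0.2,-0.2],0],[[-0.4,0.4,-0.4],0],[[-0.6,0.4,-0.4],0],[[-0.6,0.4,-0.4],0]]'; python3 -m jog '[[[-0.3,0,0],0],[[-0.6,0,0],0],[[-0.6,0,0],0]]'; python3 -m jog '[[[-0.3,0,0],0],[[-0.5,0,0],0],[[-0.5,0,0],0]]';python3 - <<'E'
from station import manip
from h import *
s=manip.sense();p=s['tcp_pos'];f=s['force'];print(p@ux,p@xs,p[2],'F',NR.T@f)
E
```

```text
t: 12.65
tcp_pos: [0.6095, -0.1962, 0.0583]
tool_rot: [-0.637, 0.291, -0.319, 0.639]
force: [17.8, 1.3, 16.7]
finger_gap: 0.516
t: 12.9
tcp_pos: [0.6061, -0.1919, 0.0582]
tool_rot: [-0.637, 0.291, -0.319, 0.638]
force: [16.8, 1.2, 14.2]
finger_gap: 0.516
t: 13.15
tcp_pos: [0.6027, -0.1876, 0.058]
tool_rot: [-0.637, 0.291, -0.319, 0.639]
force: [17.2, 2.1, 16.2]
finger_gap: 0.518
0.5254571250443335 0.3497583804109462 0.05803977893670821 F [ 9.18778375 21.87120019  1.05057501]
```

```bash
cat > lab.py <<'E'
from station import eyes
from h import *
import pickle,sys
def run(w):
    g=w['frame'].mean(2).astype(np.float32)
    xs_=np.arange(-55,0,1.)
    out=[]
    for z in (36,39,42,20):
        P=np.array([O+NR@np.array([x,4,z])/1e3*1 if 0 else O+NR@(np.array([x,4,z])/1e3) for x in xs_])
        p=proj(w,P).astype(np.float32); out.append(cv2.remap(g,p[:,0].reshape(1,-1),p[:,1].reshape(1,-1),cv2.INTER_LINEAR)[0])
    m=np.mean(out[:3],0); print('x=-55..',m.astype(int).tolist())
run(pickle.load(open('d6.pkl','rb')))
w=eyes.snapshot('wrist'); pickle.dump(w,open('d7.pkl','wb')); run(w)
E
python3 lab.py
```

```text
x=-55.. [50, 49, 49, 49, 49, 50, 50, 48, 105, 111, 111, 111, 111, 113, 118, 85, 98, 106, 96, 96, 96, 107, 110, 109, 110, 109, 108, 109, 110, 109, 109, 108, 108, 108, 110, 111, 110, 110, 110, 109, 109, 101, 99, 99, 108, 116, 116, 116, 116, 116, 117, 116, 116, 116, 116]
x=-55.. [52, 51, 50, 50, 50, 51, 51, 51, 79, 113, 113, 108, 87, 88, 113, 102, 98, 98, 99, 111, 112, 111, 111, 110, 110, 111, 110, 110, 110, 109, 109, 111, 113, 113, 111, 112, 112, 111, 109, 99, 98, 99, 114, 119, 119, 119, 119, 119, 119, 119, 119, 119, 118, 118, 118]
```

```bash
python3 -m jog '[[[0.3,-0.4,0.3],0],[[0.5,-0.9,0.5],0],[[0.5,-2,0.5],0],[[0.5,-4,0.5],0],[[0.5,-5.5,0.5],0],[[3,-5.5,0.5],0],[[6,-5.5,0.5],0],[[8,-5.5,0.3],0],[[8,-5.5,0.3],0],[[8,-5.5,0.3],0],[[8,-5.5,0.3],0]]'
python3 - <<'E'
from station import manip
from h import *
s=manip.sense();p=s['tcp_pos'];f=s['force'];print(p,R.from_quat(s['tool_rot']).as_matrix()[:,0],'nest x',p@ux-.5285,'h',p@xs-.3845,'F',NR.T@f)
E
python3 lab.py | tail -1
```

```text
t: 14.12
tcp_pos: [0.6378, -0.2418, 0.1046]
tool_rot: [0.639, -0.305, 0.302, -0.638]
force: [0.2, -0.2, 1.3]
finger_gap: 0.508
[ 0.63779628 -0.24181259  0.10464322] [ 0.63092454 -0.77584012 -0.00251595] nest x 0.061185497967015445 h -0.041675791251489236 F [0.30028671 0.95570193 0.9516501 ]
x=-55.. [57, 58, 58, 58, 58, 53, 33, 31, 31, 40, 57, 96, 137, 141, 142, 139, 125, 116, 116, 118, 133, 134, 133, 134, 133, 132, 133, 134, 134, 133, 131, 132, 133, 136, 136, 134, 134, 134, 132, 115, 103, 86, 80, 93, 99, 98, 98, 98, 98, 98, 98, 98, 98, 98, 98]
```

```bash
python3 -m jog '[[[1.5,0,-0.1],0],[[1.5,0,-0.1],0],[[1.5,1.5,-0.1],0],[[1.5,3,-0.1],0],[[1.5,4.2,-0.1],0],[[1.5,4.5,-0.1],0],[[1.5,4.5,-0.1],0],[[1.5,4.5,-0.1],0]]'; python3 -m jog '[[[-0.3,0,0],0],[[-0.6,0,0],0],[[-0.8,0,0],0],[[-0.8,0,0],0]]'
cat > n.py <<'E'
from station import manip
from h import *
s=manip.sense();p=s['tcp_pos'];f=s['force'];print('nest x',(p@ux-.5285).round(4),'h',(p@xs-.3845).round(4),p[2].round(4),'F',(NR.T@f).round(1))
E
python3 n.py
```

```text
t: 14.83
tcp_pos: [0.6482, -0.2548, 0.0606]
tool_rot: [0.639, -0.304, 0.304, -0.638]
force: [-0.6, -0.0, 0.5]
finger_gap: 0.516
t: 15.17
tcp_pos: [0.643, -0.2484, 0.061]
tool_rot: [0.639, -0.303, 0.304, -0.638]
force: [-0.6, -0.3, 0.7]
finger_gap: 0.513
nest x 0.0696 h -0.0418 0.061 F [-0.2  0.   0.9]
```

```bash
for i in 1 2; do python3 -m jog '[[[-0.2,0,0],0],[[-0.4,0,0],0],[[-0.4,0,0],0]]' >/dev/null; python3 n.py; done; python3 lab.py | tail -1
```

```text
nest x 0.0672 h -0.0418 0.061 F [ 2.  -0.4  0.3]
nest x 0.0633 h -0.0418 0.061 F [4.1 0.1 0.8]
x=-55.. [0, 0, 0, 0, 0, 0, 0, 0, 0, 0, 0, 0, 0, 39, 104, 134, 137, 137, 136, 135, 135, 136, 137, 136, 136, 134, 134, 136, 139, 140, 138, 139, 139, 138, 138, 120, 120, 120, 121, 147, 147, 147, 147, 145, 118, 116, 105, 101, 101, 101, 101, 101, 101, 101, 101]
```

```bash
for i in 1 2; do python3 -m jog '[[[-0.2,0,0],0],[[-0.3,0,0],0],[[-0.3,0,0],0]]' >/dev/null; python3 n.py; done; python3 lab.py | tail -1
```

```text
nest x 0.0607 h -0.0418 0.061 F [ 4.3 -0.2  0.5]
nest x 0.0603 h -0.0412 0.0618 F [ 9.1 -0.2  0. ]
x=-55.. [0, 0, 0, 0, 0, 0, 0, 0, 0, 0, 39, 116, 123, 138, 137, 137, 137, 135, 136, 138, 137, 137, 136, 135, 136, 138, 141, 139, 138, 140, 139, 138, 120, 121, 121, 121, 148, 147, 133, 132, 109, 102, 101, 101, 101, 101, 101, 101, 101, 101, 101, 101, 101, 101, 101]
```

```bash
python3 -m jog '[[[0,0,0],0],[[0,0,0],0],[[0,0,0],0],[[0,0,0],0]]' >/dev/null; python3 n.py
python3 - <<'E'
from station import eyes
from h import *
import pickle
d={n:eyes.snapshot(n) for n in('scene','wrist')}; pickle.dump(d,open('d8.pkl','wb'))
w=d['wrist']['frame']
a=cv2.resize(w[0:200,150:350,::-1],(600,600),interpolation=cv2.INTER_CUBIC)
b=cv2.resize(d['scene']['frame'][110:310,205:338,::-1],(200,300)); c=cv2.resize(w[:,:,::-1],(200,300))
cv2.imwrite('pics/c8.png',np.hstack([a,np.vstack([b,c])]))
E
```

```text
nest x 0.0604 h -0.0412 0.0618 F [ 7.6 -0.5 -0.5]
```

View pics/c8.png

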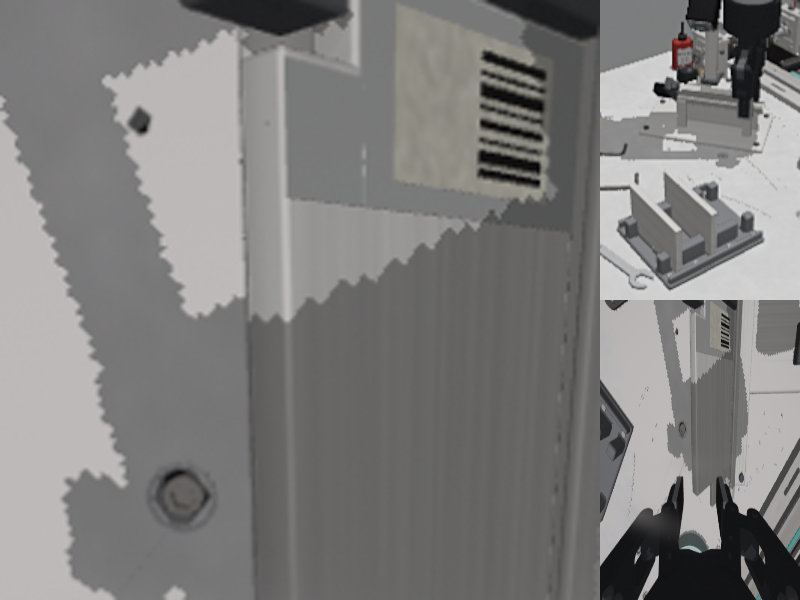

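Run:
```python
from h import *
import pickle
w=pickle.load(open('d8.pkl','rb'))['wrist']
for n,p in [('lab BL (z48)',(394,181)),('BR (z12)',(544,196)),('notch (−38,53)',(361,72)),('notch outer(-38,65)',(287,53)),('top edge far down',(296,600)),('bottom edge?',(570,235)),('bottom edge?',(554,560))]: print(n,nest(w,(150+p[0]/3,p[1]/3),.004).round(1))
print('key +x edge',nest(w,(150+275/3,36/3),.006).round(1),nest(w,(150+345/3,14/3),.006).round(1))
```

```text
lab BL (z48) [-22.9   4.   46.4]
BR (z12) [-24.3   4.   10.1]
notch (−38,53) [-34.1   4.   53. ]
notch outer(-38,65) [-33.9   4.   65.2]
top edge far down [29.6  4.  64.3]
bottom edge? [-19.2   4.    1.3]
bottom edge? [36.9  4.  -2. ]
key +x edge [-34.4   6.   68.8] [-38.7   6.   58. ]
```

```bash
python3 -m jog '[[[-0.1,0,0],0],[[-0.2,0,0],0],[[-0.2,0,0],0],[[-0.2,0,0],0],[[-0.2,0,0],0],[[-0.2,0,0],0]]' ; python3 n.py; python3 lab.py | tail -1; python3 -c "
from station import workorder; print(workorder.sign_off())"
```

```text
t: 17.2
tcp_pos: [0.6377, -0.2405, 0.0624]
tool_rot: [0.64, -0.299, 0.309, -0.637]
force: [7.1, -6.9, -0.4]
finger_gap: 0.514
nest x 0.0601 h -0.0409 0.0624 F [ 9.9  0.5 -1.1]
x=-55.. [0, 0, 0, 0, 0, 0, 0, 0, 0, 0, 77, 119, 127, 138, 138, 138, 137, 136, 136, 139, 138, 138, 136, 135, 136, 139, 142, 139, 139, 140, 139, 139, 120, 121, 121, 121, 148, 147, 115, 101, 101, 101, 101, 101, 102, 102, 101, 101, 102, 101, 102, 101, 101, 101, 101]
the job is handed in; nothing more can be done
None
```

The notched panel is in the reading channel, label up and against the cheek, and I handed the job in at about t = 17 s. It is held there by a finger pushing on its open end, not by a pinch.

**How it was done:**
- **Lift and place:** I pulled the panel from the slot farthest from the robot base and stood its lower edge in the channel.
- **Tipping:** The moves only allow a turn about the vertical finger axis, so the gripper could not tip the panel. I opened the fingers around it and walked them back until it lay on the slope with the label up. I then pressed it there with one finger while the switch was still free.
- **Slide that failed:** Dragging the panel by that finger slipped about 9 mm once the panel met the switch pin.
- **Slide that worked:** I then pushed its open end with one finger, moving it about 7 mm further to a hard stop.

**Last checks:**
- **Home:** The force jumped from 4.3 to 9 N within 0.4 mm of travel. The finger stopped 60 mm along the channel, against 61 mm expected. The final push settled at 9.9 N along the channel.
- **Label and notch:** The label reads about 2 mm off its home place both along and across the channel. Earlier sightings of the key and pin were off by a similar amount along the channel, so I put that down to calibration. One notch-edge sighting was about 4 mm off; I took it as pixel error.
- **Switch:** I could not read its travel. That it is pressed in is inferred from the hard stop and the roughly 7 mm travel after pin contact.
- **Slope tilt:** I did not measure it directly; in the picture the panel looked flush.
- **Other things:** The last scene picture shows both plain panels still standing. I did not measure how far they or the loose items moved.

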